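Put the casting flasks back on their sprue bases in order of height

ROBOT

A 6-joint arm with a two-finger parallel gripper is mounted at the origin on the work surface. World frame = base frame: x ahead of the robot, y to its left, z up, the work surface at z = 0. Lengths are in m, angles in degrees, forces in N, time in s.
With the tool pointing down it reaches from about 0.375 to 0.9 m from the base axis. Payload 3.1 kg.
Tool frame: the origin (TCP) lies at the very end of the fingers, on their centre line; the grasp point (between the pads) lies 19 mm behind it (grip_point_offset is the distance from the TCP to the grasp point, in m); y points along the fingers, x is the direction in which the jaws open and shut, and the axes are right-handed (so a half turn about y gives the same grasp; the last joint's range is limited). The gripper opens to 87 mm and grips with 3 to 60 N. Pads are 19 mm wide; open, the fingers measure 117 mm over their backs; the gripper's body (75 mm by 190 mm) begins 51 mm behind the grasp point.
Start: joints at [-76.175, 30.224, 82.088, -0, 67.689, -10.227], TCP at [0.255, -0.571, 0.223] pointing down, gripper open.
Joint ranges: [-176.69, 176.69], [-43.24, 126.21], [12.49, 139.97], [-82, 262], [0, 151.66], [-163.58, 163.58]. Speed limits (degrees/s): [159.86, 159.86, 180, 180, 180, 180].

INTERFACE

Orientations are given as a 3x3 rotation matrix whose columns are the frame's x, y, z axes.
In Python, from rig import * gives the robot as it stands.
- The arm moves only by the tool send_rows, never from a script. Its argument "moves" is text: rows parted by semicolons, each of 5 numbers parted by spaces: the finger opening in mm, from 0 to 87, then the shift along the tool's x, y, z in mm, then the turn about the tool's y in degrees. In form: fingers dx dy dz yaw; .... A call has 1 to 20 rows; each row shifts and turns the commanded pose from where the row before left it, along the tool's axes as they then stand; what a row does not reach is not made up. A row lasts 1/12 s, in which the tool goes at most 41.7 mm and 7.16 degrees, less where a joint would pass 70% of its speed; a pose out of reach is approached as far as the arm can. A call is refused whole if a number of a shift passes 41.7 or a number of a turn 7.16, either way. A call with a gripper value outside its range is refused whole. The fingers move at their own pace and stop on an object; the grip force is fixed at half the most. Time passes only in rows, so rows that do not move let the fingers close. It gives the time, the measured TCP pose, the force and the opening at its end, in the units of the state.
- read_state(): the state, without advancing time (a new reading comes with each control period).
- capture(name): name is "side" or "top"; returns a dict with "image" (420x560x3 uint8, blue, green, red), "z_map" (420x560 float32, m along the optical axis (not along the pixel's ray), 0 where there is no reading), "mtx" (3x3 intrinsics, pixels), "origin" and "rotation" of the camera in the world. Camera axes: x right, y up, looking along -z (the intrinsics and any distortion apply to the point x, -y, -z); pixel columns grow to the right and rows downward; lengths in m; the calibration is good to about 2 mm. A picture is of the moment at which its call begins.
- hand_in(): hands the job in, once; it reports no verdict.
Trained networks look in a picture, given as the dict that the camera call returned (one of the last four; its "shot" number tells which), for a name from the list of things; names that differ only in an ending like _2 or _b are one class to them, and where a whole thing is asked for, a point or a joint stands for the part that bears it (a point fixed in the world has none). Each returns a list of dicts, best first, with "p" (0 to 1); they miss things now and then, are a little off and sometimes report something else, mostly with a low value. They report only what shows in the picture. A call takes as long as a camera call.
- search_frame(picture, name): "bbox" ([left, top, right, bottom] in pixels, round what is visible of it).
- masks_of(picture, name): "region" (420x560 bool, what is visible of it) and "bbox" ([left, top, right, bottom] in pixels, round what is visible of it).
- mark_of(picture, name): "pixel" ([row, column] in pixels: a listed point, or the origin of a listed thing).
The state is a dict: "time_s": time; "joint_positions": joint angles; "qvel": joint speeds; "tau": joint torques, N m; "position": TCP position; "tcp_rot": TCP orientation; "force": force on the tool from outside, world axes, zero at the start; "moment": the same for the moment, N m; "opening": opening from 0.0 (shut) to 1.0 (fully open).
Only numpy, scipy, OpenCV 4.12 (cv2) and the standard library are available. Lean on these libraries where they do the work, as an engineer would, in place of code of your own. Each camera call takes 0.05 s, during which the arm holds its last target. There are 200 camera calls.

TASK

The casting flasks have been cleaned: stand each of the four steel flasks upright on one of the rubber sprue bases on the tray, flat on the disc with the dome inside it, lined up in order of height with the tallest on the base next to the green mixing bowl and the shortest at the far end. Set them down gently without letting any drop or fall over, and leave the mixing bowl and the white soldering brick where they are.

Things in the scene. Friction and masses are not known exactly. Their poses are not given: they have to be found in the camera images.
- flask105_mid (a point): the tallest of four loose casting flasks: an upright stainless steel tube, open at both ends, 105 mm tall, 54 mm outside and 49 mm inside diameter, with a brown heat-tint band round its lower part, about 326 g; it starts upright on the bench. The point is at its centre, half-way up (52.5 mm over its lower rim); z is the tube's axis. All four differ only in height (105, 85, 65, 45 mm).
- flask85_mid (a point): the second tallest of four loose casting flasks: an upright stainless steel tube, open at both ends, 85 mm tall, 54 mm outside and 49 mm inside diameter, with a brown heat-tint band round its lower part, about 264 g; it starts upright on the bench. The point is at its centre, half-way up (42.5 mm over its lower rim); z is the tube's axis. All four differ only in height (105, 85, 65, 45 mm).
- flask65_mid (a point): the second shortest of four loose casting flasks: an upright stainless steel tube, open at both ends, 65 mm tall, 54 mm outside and 49 mm inside diameter, with a brown heat-tint band round its lower part, about 202 g; it starts upright on the bench. The point is at its centre, half-way up (32.5 mm over its lower rim); z is the tube's axis. All four differ only in height (105, 85, 65, 45 mm).
- flask45_mid (a point): the shortest of four loose casting flasks: an upright stainless steel tube, open at both ends, 45 mm tall, 54 mm outside and 49 mm inside diameter, with a brown heat-tint band round its lower part, about 140 g; it starts upright on the bench. The point is at its centre, half-way up (22.5 mm over its lower rim); z is the tube's axis. All four differ only in height (105, 85, 65, 45 mm).
- base_A: one of four identical fixed dark blue-green rubber sprue bases, about 90 mm apart in a straight row on a metal tray: a flat disc 80 mm wide, 8 mm thick, with a central dome (26 mm wide at its foot, 12 mm high); the flask's rim stands on the disc round the dome. Origin: centre of the disc's underside, 3 mm above the bench (disc's upper face: 11 mm above the bench). The letter says nothing of its place in the row.
- base_B: one of four identical fixed dark blue-green rubber sprue bases, about 90 mm apart in a straight row on a metal tray: a flat disc 80 mm wide, 8 mm thick, with a central dome (26 mm wide at its foot, 12 mm high); the flask's rim stands on the disc round the dome. Origin: centre of the disc's underside, 3 mm above the bench (disc's upper face: 11 mm above the bench). The letter says nothing of its place in the row.
- base_C: one of four identical fixed dark blue-green rubber sprue bases, about 90 mm apart in a straight row on a metal tray: a flat disc 80 mm wide, 8 mm thick, with a central dome (26 mm wide at its foot, 12 mm high); the flask's rim stands on the disc round the dome. Origin: centre of the disc's underside, 3 mm above the bench (disc's upper face: 11 mm above the bench). The letter says nothing of its place in the row.
- base_D: one of four identical fixed dark blue-green rubber sprue bases, about 90 mm apart in a straight row on a metal tray: a flat disc 80 mm wide, 8 mm thick, with a central dome (26 mm wide at its foot, 12 mm high); the flask's rim stands on the disc round the dome. Origin: centre of the disc's underside, 3 mm above the bench (disc's upper face: 11 mm above the bench). The letter says nothing of its place in the row.
- bowl: the green rubber mixing bowl beyond one end of the row (either end), round, 110 mm wide at the rim, 65 mm high, loose and light, about 115 mm from the centre of the nearest base; origin at the centre of its underside, z up.
- brick: a loose off-white soldering brick, 100 x 65 x 25 mm, lying flat beyond the other end of the row; origin at the centre of its underside, its longer side along its own x.

How it is judged:
By the outcome, as a careful person would: the job done as asked, in the order asked, and still so for the second after the job is handed in, with the robot touching nothing.
It also fails if it takes over 96 s, if anything falls off the work surface, if the arm or the gripper's body presses on something with over 40 N, if the wrist force passes 120 N, or if a joint passes its speed limit or range.

## Working session

There is one attempt and no reset: what is moved stays moved. The work goes in short steps, Python scripts to look and compute and a tool call to move; the robot and the scene stay as the last step left them, time stands still between calls to the robot, and variables do not carry over. Pictures are saved under pics/ and viewed, about 12 in all and at most 16, crops included, and the job is handed in when it is done.

Besides the shell and the picture viewer there is one more tool, called as name(argument=value, ...) on one line, values as JSON. send_rows: Moves the arm, as the interface text tells. Its arguments: {"type":"object","properties":{"moves":{"type":"string"}},"required":["moves"]}

```bash
mkdir -p pics; ls
cat > h.py <<'E'
from rig import *
import numpy as np, cv2
def cloud(c):
    z=c["z_map"].astype(float); K=np.array(c["mtx"]); h,w=z.shape
    v,u=np.mgrid[:h,:w]
    x=(u-K[0,2])/K[0,0]*z; y=(v-K[1,2])/K[1,1]*z
    P=np.stack([x,-y,-z],-1)@np.array(c["rotation"]).T+np.array(c["origin"])
    P[z==0]=np.nan
    return P
E
python3 - <<'E'
from h import *
s=read_state(); print({k:np.round(v,3).tolist() for k,v in s.items()})
for n in ("top","side"):
    c=capture(n); cv2.imwrite(f"pics/{n}0.png",c["image"]); P=cloud(c)
    print(n,np.round(c["origin"],3).tolist(),np.round(c["rotation"],2).tolist(),np.round(c["mtx"],1).tolist(),[k for k in c])
    for name in ["flask105_mid","base_A","bowl","brick"]:
        for m in masks_of(c,name):
            Q=P[m["region"]]; Q=Q[~np.isnan(Q[:,0])]
            if len(Q)==0: continue
            top=np.percentile(Q[:,2],98); T=Q[Q[:,2]>top-.006]
            print(name,round(m["p"],2),np.round(m["bbox"]).tolist(),len(Q),"med",np.round(np.median(Q,0),3).tolist(),"ztop",round(top,4),"topmid",np.round((T.min(0)+T.max(0))/2,4)[:2].tolist(),"ext",np.round(np.ptp(T,axis=0),3)[:2].tolist())
E
```

```text
pics
{'time_s': 0.0, 'joint_positions': [-76.176, 30.279, 82.155, 0.001, 67.689, -10.227], 'qvel': [0.002, -0.073, -0.028, -0.004, 0.034, 0.064], 'tau': [0.001, -44.004, -17.659, 0.064, 0.058, -0.0], 'position': [0.255, -0.57, 0.222], 'tcp_rot': [[0.408, -0.0, 0.913], [-0.913, 0.002, 0.408], [-0.002, -1.0, 0.0]], 'force': [-0.145, 0.602, 0.678], 'moment': [-0.014, 0.042, 0.028], 'opening': 1.001}
top [0.469, 0.033, 0.992] [[-0.0, 1.0, -0.1], [-1.0, -0.0, 0.01], [0.01, 0.1, 1.0]] [[390.2, 0.0, 275.8], [0.0, 390.2, 210.0], [0.0, 0.0, 1.0]] ['image', 'z_map', 'mtx', 'origin', 'rotation', 'shot']
flask105_mid 0.7 [351.0, 250.0, 384.0, 274.0] 526 med [0.444, -0.198, 0.065] ztop 0.1077 topmid [0.4437, -0.1887] ext [0.049, 0.053]
base_A 0.93 [313.0, 166.0, 345.0, 202.0] 755 med [0.635, -0.112, 0.012] ztop 0.0234 topmid [0.6335, -0.1016] ext [0.028, 0.043]
bowl 0.91 [192.0, 150.0, 233.0, 196.0] 1526 med [0.658, 0.187, 0.029] ztop 0.0671 topmid [0.6503, 0.1804] ext [0.106, 0.106]
brick 0.81 [394.0, 166.0, 429.0, 210.0] 1146 med [0.621, -0.315, 0.026] ztop 0.0296 topmid [0.6221, -0.3176] ext [0.109, 0.084]
side [0.226, 0.517, 0.69] [[-0.83, 0.42, -0.38], [-0.56, -0.6, 0.57], [0.01, 0.68, 0.73]] [[469.0, 0.0, 287.0], [0.0, 469.0, 205.3], [0.0, 0.0, 1.0]] ['image', 'z_map', 'mtx', 'origin', 'rotation', 'shot']
flask105_mid 0.87 [378.0, 136.0, 409.0, 189.0] 1437 med [0.44, -0.169, 0.071] ztop 0.1052 topmid [0.4438, -0.1877] ext [0.053, 0.056]
flask105_mid 0.21 [245.0, 175.0, 283.0, 203.0] 924 med [0.64, -0.013, 0.011] ztop 0.0223 topmid [0.6435, -0.0177] ext [0.02, 0.022]
base_A 0.7 [272.0, 152.0, 311.0, 182.0] 811 med [0.631, -0.104, 0.011] ztop 0.0224 topmid [0.6349, -0.1091] ext [0.021, 0.021]
brick 0.78 [320.0, 103.0, 367.0, 135.0] 1034 med [0.617, -0.304, 0.024] ztop 0.0277 topmid [0.6228, -0.3171] ext [0.108, 0.087]
```

View pics/top0.png

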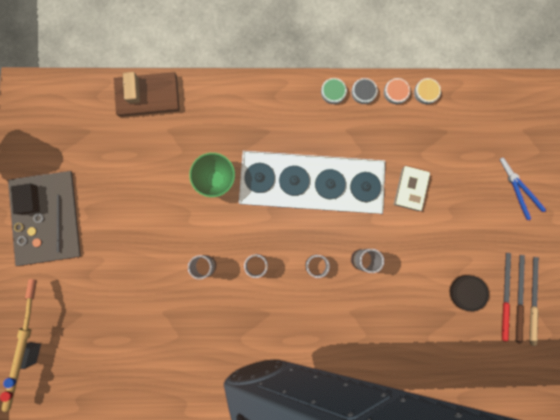

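View pics/side0.png

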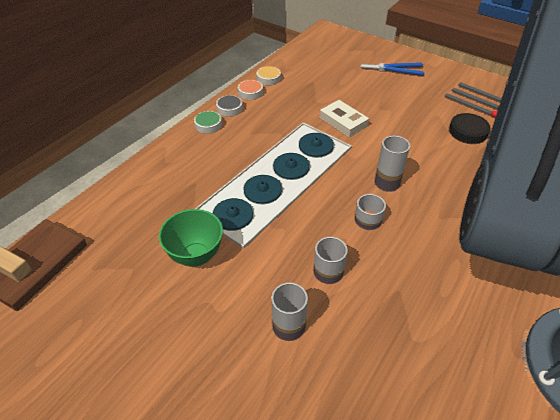

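Run:
```python
from h import *
for n in ("top","side"):
    c=capture(n); P=cloud(c)
    Z=P[...,2]
    # components of points above 30mm, in the workspace
    m=((Z>0.03)&(Z<0.13)&(P[...,0]>0.3)).astype(np.uint8)
    k,L,st,_=cv2.connectedComponentsWithStats(m)
    for i in range(1,k):
        if st[i,4]<60: continue
        Q=P[L==i]; top=np.percentile(Q[:,2],97); T=Q[Q[:,2]>top-.005]
        (cx,cy),r=cv2.minEnclosingCircle(T[:,:2].astype(np.float32))
        print(n,"comp",st[i].tolist(),"ztop",round(top,4),"circ",round(cx,4),round(cy,4),round(r,4),"mid",np.round((T.min(0)+T.max(0))/2,4)[:2].tolist())
    m=((Z>0.0165)&(Z<0.028)&(P[...,0]>0.5)&(abs(P[...,1])<0.3)).astype(np.uint8)
    k,L,st,_=cv2.connectedComponentsWithStats(m)
    for i in range(1,k):
        if 20<st[i,4]<400:
            Q=P[L==i]; print(n,"dome",st[i].tolist(),np.round(Q.mean(0),4).tolist(),np.round((Q.min(0)+Q.max(0))/2,4)[:2].tolist(),np.round(Q.max(0)-Q.min(0),3)[:2])
```

```text
top comp [123, 72, 16, 30, 422] ztop 0.0558 circ 0.8762 0.39 0.0367 mid [0.8757, 0.3886]
top comp [189, 152, 45, 45, 776] ztop 0.0679 circ 0.6495 0.1804 0.0548 mid [0.6489, 0.1804]
top comp [10, 183, 26, 31, 657] ztop 0.0442 circ 0.5946 0.6466 0.0419 mid [0.5946, 0.6466]
top comp [353, 248, 30, 25, 420] ztop 0.1076 circ 0.4435 -0.1891 0.0272 mid [0.4426, -0.1887]
top comp [188, 255, 27, 24, 266] ztop 0.0882 circ 0.4295 0.2024 0.0271 mid [0.4295, 0.2016]
top comp [244, 254, 23, 23, 111] ztop 0.0694 circ 0.4312 0.0743 0.0268 mid [0.4317, 0.0741]
top comp [306, 255, 23, 22, 103] ztop 0.0488 circ 0.4294 -0.0741 0.027 mid [0.4292, -0.0742]
top comp [24, 279, 13, 45, 304] ztop 0.0713 circ 0.3325 0.6015 0.032 mid [0.3325, 0.5991]
top dome [168, 72, 10, 38, 307] [0.8719, 0.2894, 0.0227] [0.8752, 0.2881] [0.099 0.024]
top dome [385, 78, 17, 24, 333] [0.8786, -0.2812, 0.0217] [0.8787, -0.2794] [0.063 0.041]
top dome [198, 161, 32, 32, 267] [0.6545, 0.1833, 0.0223] [0.6501, 0.1803] [0.079 0.078]
top dome [395, 167, 11, 40, 226] [0.6144, -0.2906, 0.0247] [0.6253, -0.2874] [0.1   0.025]
top dome 
[... 1102 characters left out ...]
5, 26, 17, 333] [0.8778, -0.2006, 0.0204] [0.8788, -0.2018] [0.061 0.062]
side dome [320, 109, 38, 23, 279] [0.6161, -0.2887, 0.0232] [0.6256, -0.2857] [0.103 0.029]
side dome [194, 111, 27, 18, 377] [0.878, -0.1208, 0.0205] [0.8807, -0.1228] [0.067 0.064]
side dome [311, 138, 10, 6, 47] [0.6268, -0.1989, 0.0209] [0.628, -0.2005] [0.019 0.017]
side dome [286, 158, 10, 8, 59] [0.6337, -0.108, 0.0209] [0.634, -0.11] [0.02  0.019]
side dome [256, 181, 12, 9, 66] [0.6429, -0.0168, 0.0207] [0.6441, -0.0176] [0.021 0.022]
side dome [226, 206, 12, 10, 83] [0.6498, 0.0715, 0.0204] [0.6508, 0.0708] [0.021 0.021]
side dome [170, 228, 45, 27, 381] [0.6686, 0.1664, 0.0224] [0.6571, 0.1773] [0.066 0.073]
```

Both views agree. The bowl is at the y+ end of the row (top view, pixel 212,175) and the brick is at the other end. The flasks from left to right in the top view are 85, 65, 45 and 105. First I'll turn the jaws square to the row.

send_rows(moves="87 0 0 0 -6.8;87 0 0 0 -6.8;87 0 0 0 -6.8;87 0 0 0 -6.8;87 0 0 0 -6.8;87 0 0 0 -6.8;87 0 0 0 -6.8;87 0 0 0 -6.8;87 0 0 0 -6.8;87 0 0 0 0;87 0 0 0 0")

```text
time_s: 1.52
position: [0.2548, -0.5707, 0.2226]
tcp_rot: [[0.996, 0.0, 0.086], [-0.086, -0.0, 0.996], [0.0, -1.0, -0.0]]
force: [0.0, -0.2, -0.0]
opening: 1.005
```

```bash
cat >> h.py <<'E'
F={105:(.4436,-.1882),45:(.4295,-.0735),65:(.431,.075),85:(.4293,.2028)}
B={105:(.651,.0688),85:(.6439,-.019),65:(.6345,-.1108),45:(.628,-.2013)}
def togo(*pts):
    s=read_state(); R=np.array(s["tcp_rot"]); p=np.array(s["position"])
    print("t",round(s["time_s"],2),"p",np.round(p,4),"F",np.round(s["force"],1),"op",round(s["opening"]*87,1),"tilt",round(float(R[2,1]),4),"head",round(float(np.degrees(np.arctan2(R[1,0],R[0,0]))),1))
    for q in pts:
        print(" to",q,"tool mm",np.round((np.array(q)-p)@R*1000,1)); p=np.array(q)
E
python3 -c "
from h import *
b=B[105];f=F[105]
togo((*f,.2),(*f,.055),(*f,.16),(*b,.16),(*b,.066))"
```

```text
t 1.52 p [ 0.2548 -0.5707  0.2226] F [ 0.  -0.2 -0. ] op 87.4 tilt -1.0 head -4.9
 to (0.4436, -0.1882, 0.2) tool mm [155.3  22.6 397.3]
 to (0.4436, -0.1882, 0.055) tool mm [ -0. 145.   0.]
 to (0.4436, -0.1882, 0.16) tool mm [   0. -105.   -0.]
 to (0.651, 0.0688, 0.16) tool mm [184.6   0.  273.8]
 to (0.651, 0.0688, 0.066) tool mm [-0. 94.  0.]
```

send_rows(moves="87 12 1.7 30.6 0;87 12 1.7 30.6 0;87 12 1.7 30.6 0;87 12 1.7 30.6 0;87 12 1.7 30.6 0;87 12 1.7 30.6 0;87 12 1.7 30.6 0;87 12 1.7 30.6 0;87 12 1.7 30.6 0;87 12 1.7 30.6 0;87 12 1.7 30.6 0;87 12 1.7 30.6 0;87 11.3 2 30 0;87 0 0 0 0;87 0 0 0 0")

```text
time_s: 2.77
position: [0.4428, -0.1863, 0.2002]
tcp_rot: [[0.997, -0.0, 0.081], [-0.081, -0.0, 0.997], [-0.0, -1.0, -0.0]]
force: [-0.6, -0.2, 0.2]
opening: 0.999
```

```bash
python3 -c "
from h import *
f=F[105]
togo((*f,.2),(*f,.055))
c=capture('top');cv2.imwrite('pics/t1.png',c['image'])"
```

```text
t 2.77 p [ 0.4428 -0.1863  0.2002] F [-0.6 -0.2  0.2] op 86.9 tilt -1.0 head -4.7
 to (0.4436, -0.1882, 0.2) tool mm [ 0.9  0.2 -1.9]
 to (0.4436, -0.1882, 0.055) tool mm [  0. 145.   0.]
```

send_rows(moves="87 1 0 -1.9 0;87 0 30 0 0;87 0 30 0 0;87 0 30 0 0;87 0 30 0 0;87 0 25 0 0;87 0 0 0 0;87 0 0 0 0;50 0 0 0 0;45 0 0 0 0;45 0 0 0 0;45 0 0 0 0;45 0 0 0 0;45 0 0 0 0;45 0 0 0 0;45 0 0 0 0;45 0 0 0 0")

```text
time_s: 4.23
position: [0.4438, -0.1899, 0.0558]
tcp_rot: [[0.997, 0.001, 0.083], [-0.083, -0.001, 0.997], [0.001, -1.0, -0.001]]
force: [0.1, 1.1, 5.7]
opening: 0.62
```

```bash
python3 -c "
from h import *
b=B[105]
togo((*b,.16))"
```

```text
t 4.23 p [ 0.4438 -0.1899  0.0558] F [0.1 1.1 5.7] op 54.0 tilt -1.0 head -4.7
 to (0.651, 0.0688, 0.16) tool mm [ 185.2 -104.2  274.9]
```

send_rows(moves="45 0 -15 0 0;45 0 -30 0 0;45 0 -30 0 0;45 0 -30 0 0;45 15.4 0 22.9 0;45 15.4 0 22.9 0;45 15.4 0 22.9 0;45 15.4 0 22.9 0;45 15.4 0 22.9 0;45 15.4 0 22.9 0;45 15.4 0 22.9 0;45 15.4 0 22.9 0;45 15.4 0 22.9 0;45 15.4 0 22.9 0;45 15.4 0 22.9 0;45 15.4 0 22.9 0;45 0 0 0 0;45 0 0 0 0;45 0 0 0 0")

```text
time_s: 5.82
position: [0.6487, 0.0689, 0.1589]
tcp_rot: [[0.997, -0.004, 0.082], [-0.082, -0.0, 0.997], [-0.003, -1.0, -0.001]]
force: [0.2, -0.5, -2.2]
opening: 0.619
```

```bash
python3 -c "
from h import *
b=B[105]
togo((*b,.16),(*b,.067))
for n in ('top','side'):
    c=capture(n); cv2.imwrite(f'pics/{n}1.png',c['image']); P=cloud(c)
    for m in masks_of(c,'flask105_mid')[:2]: 
        Q=P[m['region']];Q=Q[np.isfinite(Q[:,0])]; print(n,m['p'],m['bbox'],np.percentile(Q,[2,50,98],axis=0).round(4).tolist())
"
```

```text
t 5.82 p [0.6487 0.0689 0.1589] F [ 0.2 -0.5 -2.2] op 53.9 tilt -1.0 head -4.7
 to (0.651, 0.0688, 0.16) tool mm [ 2.3 -1.1  0.1]
 to (0.651, 0.0688, 0.067) tool mm [ 0.3 93.   0.1]
side 0.73 [208.1, 126.4, 245.1, 189.9] [[0.6215, 0.0519, 0.1041], [0.6369, 0.0901, 0.1579], [0.6754, 0.097, 0.2085]]
```

View pics/side1.png

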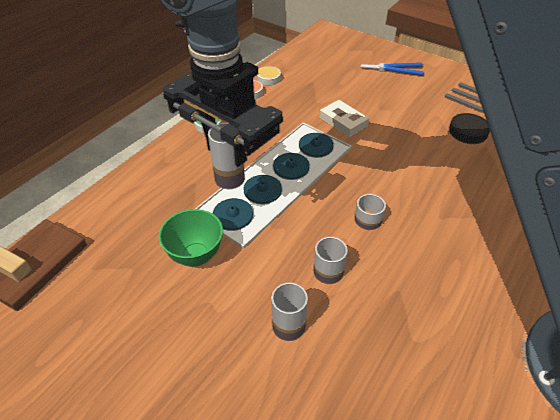

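The 105 flask is held upright above the base next to the bowl (side view, flask base at about pixel 228,180). Next I'll lower it.

send_rows(moves="45 2.3 10 0 0;45 0 20 0 0;45 0 20 0 0;45 0 15 0 0;45 0 10 0 0;45 0 7 0 0;45 0 4 0 0;45 0 2 0 0;45 0 0 0 0;45 0 0 0 0")

```text
time_s: 6.85
position: [0.6531, 0.0687, 0.0729]
tcp_rot: [[0.997, 0.002, 0.083], [-0.083, -0.0, 0.997], [0.002, -1.0, 0.0]]
force: [-0.3, 0.3, -3.1]
opening: 0.619
```

```bash
python3 -c "
from h import *
b=B[105]
togo((*b,.0668))"
```

```text
t 6.85 p [0.6531 0.0687 0.0729] F [-0.3  0.3 -3.1] op 53.9 tilt -1.0 head -4.7
 to (0.651, 0.0688, 0.0668) tool mm [-2.1  6.1 -0. ]
```

send_rows(moves="45 -2 2 0 0;45 0 1 0 0;45 0 1 0 0;45 0 0.5 0 0;45 0 0.5 0 0;45 0 0 0 0;45 0 0 0 0")

```text
time_s: 7.43
position: [0.6505, 0.0689, 0.0671]
tcp_rot: [[0.997, -0.0, 0.083], [-0.083, 0.0, 0.997], [-0.0, -1.0, 0.0]]
force: [-0.2, 0.1, -2.2]
opening: 0.626
```

```bash
python3 -c "
from h import *
b=B[105]
togo((*b,.0668))"
```

```text
t 7.43 p [0.6505 0.0689 0.0671] F [-0.2  0.1 -2.2] op 54.4 tilt -1.0 head -4.7
 to (0.651, 0.0688, 0.0668) tool mm [ 0.5  0.3 -0. ]
```

send_rows(moves="45 0 0.5 0 0;45 0 0.5 0 0;45 0 0 0 0;45 0 0 0 0")

```text
time_s: 7.77
position: [0.6506, 0.0689, 0.0668]
tcp_rot: [[0.997, 0.0, 0.083], [-0.083, -0.0, 0.997], [0.0, -1.0, 0.0]]
force: [-1.5, 0.1, 3.2]
opening: 0.624
```

Contact: the force rose from -2.2 to +3.2 N. Releasing gently and going up.

send_rows(moves="56 0 0 0 0;60 0 0 0 0;66 0 0 0 0;72 0 0 0 0;80 0 0 0 0;80 0 0 0 0;80 0 0 0 0;80 0 -20 0 0;80 0 -30 0 0;80 0 -35 0 0;80 0 -35 0 0;80 0 0 0 0;80 0 0 0 0")

```text
time_s: 8.85
position: [0.6523, 0.0688, 0.1892]
tcp_rot: [[0.997, 0.007, 0.083], [-0.083, -0.0, 0.997], [0.007, -1.0, 0.0]]
force: [-0.6, 0.3, -1.0]
opening: 0.92
```

```bash
python3 -c "
from h import *
f=F[85]
togo((*f,.185),(*f,.0375))
c=capture('side'); cv2.imwrite('pics/side2.png',c['image'])
c=capture('top'); cv2.imwrite('pics/top2.png',c['image'])
"
```

```text
t 8.85 p [0.6523 0.0688 0.1892] F [-0.6  0.3 -1. ] op 80.0 tilt -1.0 head -4.7
 to (0.4293, 0.2028, 0.185) tool mm [-233.3    2.7  115.1]
 to (0.4293, 0.2028, 0.0375) tool mm [ -1.  147.5  -0. ]
```

View pics/side2.png

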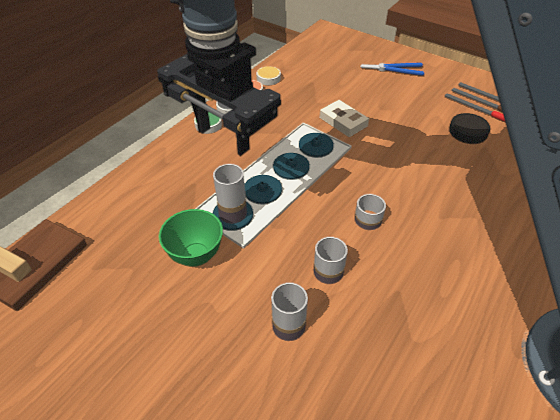

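The 105 flask stands upright on the end base (pixel 230,195). Next is the 85 flask.

send_rows(moves="87 -25.9 0.3 12.8 0;87 -25.9 0.3 12.8 0;87 -25.9 0.3 12.8 0;87 -25.9 0.3 12.8 0;87 -25.9 0.3 12.8 0;87 -25.9 0.3 12.8 0;87 -25.9 0.3 12.8 0;87 -25.9 0.3 12.8 0;87 -26.1 0.3 12.7 0;87 0 0 0 0;87 0 0 0 0;87 0 0 0 0")

```text
time_s: 9.95
position: [0.4277, 0.2028, 0.1827]
tcp_rot: [[0.997, -0.001, 0.082], [-0.082, -0.0, 0.997], [-0.001, -1.0, -0.001]]
force: [1.2, 0.3, -0.3]
opening: 1.003
```

```bash
python3 -c "
from h import *
f=F[85]
togo((*f,.185),(*f,.0405))"
```

```text
t 9.95 p [0.4277 0.2028 0.1827] F [ 1.2  0.3 -0.3] op 87.2 tilt -1.0 head -4.7
 to (0.4293, 0.2028, 0.185) tool mm [ 1.6 -2.3  0.2]
 to (0.4293, 0.2028, 0.0405) tool mm [1.000e-01 1.445e+02 1.000e-01]
```

send_rows(moves="87 1.5 0 0 0;87 0 30 0 0;87 0 30 0 0;87 0 30 0 0;87 0 30 0 0;87 0 22 0 0;87 0 0 0 0;87 0 0 0 0;50 0 0 0 0;45 0 0 0 0;45 0 0 0 0;45 0 0 0 0;45 0 0 0 0;45 0 0 0 0;45 0 0 0 0;45 0 0 0 0;45 0 0 0 0")

```text
time_s: 11.37
position: [0.4294, 0.2029, 0.042]
tcp_rot: [[0.997, 0.001, 0.083], [-0.083, 0.0, 0.997], [0.001, -1.0, 0.0]]
force: [0.6, -0.2, 5.7]
opening: 0.608
```

```bash
python3 -c "
from h import *
b=B[85];f=F[85]
togo((f[0],f[1],.19),(f[0],b[1],.19),(*b,.19),(*b,.052))"
```

```text
t 11.37 p [0.4294 0.2029 0.042 ] F [ 0.6 -0.2  5.7] op 52.9 tilt -1.0 head -4.7
 to (0.4293, 0.2028, 0.19) tool mm [ 1.00e-01 -1.48e+02 -0.00e+00]
 to (0.4293, -0.019, 0.19) tool mm [ 1.83e+01 -1.00e-01 -2.21e+02]
 to (0.6439, -0.019, 0.19) tool mm [2.139e+02 2.000e-01 1.770e+01]
 to (0.6439, -0.019, 0.052) tool mm [ -0.2 138.   -0. ]
```

send_rows(moves="45 0 -15 0 0;45 0 -30 0 0;45 0 -30 0 0;45 0 -25 0 0;45 2.3 0 -27.6 0;45 2.3 0 -27.6 0;45 2.3 0 -27.6 0;45 2.3 0 -27.6 0;45 2.3 0 -27.6 0;45 2.3 0 -27.6 0;45 2.3 0 -27.6 0;45 2.3 0 -27.6 0")

```text
time_s: 12.37
position: [0.4281, -0.0199, 0.141]
tcp_rot: [[0.997, -0.002, 0.083], [-0.083, 0.001, 0.997], [-0.002, -1.0, 0.0]]
force: [0.2, 0.5, -1.8]
opening: 0.602
```

send_rows(moves="45 23.7 0 2 0;45 23.7 0 2 0;45 23.7 0 2 0;45 23.7 0 2 0;45 23.7 0 2 0;45 23.7 0 2 0;45 23.7 0 2 0;45 23.7 0 2 0;45 23.7 0 2 0;45 0 0 0 0;45 0 0 0 0;45 0 0 0 0")

```text
time_s: 13.37
position: [0.6412, -0.0181, 0.1401]
tcp_rot: [[0.997, -0.004, 0.083], [-0.083, 0.001, 0.997], [-0.004, -1.0, 0.0]]
force: [0.5, -0.2, -2.5]
opening: 0.608
```

```bash
python3 -c "
from h import *
b=B[85]
togo((*b,.053))"
```

```text
t 13.37 p [ 0.6412 -0.0181  0.1401] F [ 0.5 -0.2 -2.5] op 52.9 tilt -1.0 head -4.7
 to (0.6439, -0.019, 0.053) tool mm [ 3.2 87.1 -0.7]
```

send_rows(moves="45 1 10 -0.7 0;45 0 20 0 0;45 0 20 0 0;45 0 15 0 0;45 0 9 0 0;45 0 5 0 0;45 0 2 0 0;45 0 0 0 0;45 0 0 0 0")

```text
time_s: 14.12
position: [0.6446, -0.0195, 0.0612]
tcp_rot: [[0.997, 0.001, 0.083], [-0.083, -0.0, 0.997], [0.001, -1.0, -0.0]]
force: [-0.1, 0.8, -2.1]
opening: 0.604
```

```bash
python3 -c "
from h import *
b=B[85]
togo((*b,.053))"
```

```text
t 14.12 p [ 0.6446 -0.0195  0.0612] F [-0.1  0.8 -2.1] op 52.5 tilt -1.0 head -4.7
 to (0.6439, -0.019, 0.053) tool mm [-0.7  8.2  0.4]
```

send_rows(moves="45 -0.7 3 0.4 0;45 0 2 0 0;45 0 1 0 0;45 0 0.5 0 0;45 0 0.5 0 0;45 0 0 0 0;45 0 0 0 0;45 0 0.5 0 0;45 0 0 0 0;45 0 0 0 0")

```text
time_s: 14.95
position: [0.6435, -0.0189, 0.0531]
tcp_rot: [[0.997, 0.0, 0.083], [-0.083, -0.0, 0.997], [0.0, -1.0, -0.0]]
force: [-0.1, 0.2, -1.7]
opening: 0.604
```

send_rows(moves="45 0 0.5 0 0;45 0 0.5 0 0;45 0 0 0 0;45 0 0 0 0")

```text
time_s: 15.28
position: [0.6436, -0.0189, 0.053]
tcp_rot: [[0.997, 0.001, 0.083], [-0.083, -0.0, 0.997], [0.001, -1.0, -0.0]]
force: [-1.4, -0.7, 6.3]
opening: 0.605
```

Seated: z has stopped and the force is +6 N. Releasing, then heading for the 65 flask.

send_rows(moves="56 0 0 0 0;60 0 0 0 0;66 0 0 0 0;72 0 0 0 0;80 0 0 0 0;80 0 0 0 0;80 0 0 0 0;80 0 -20 0 0;80 0 -30 0 0;80 0 -35 0 0;80 0 -35 0 0;80 0 0 0 0;80 0 0 0 0")

```text
time_s: 16.37
position: [0.6452, -0.0192, 0.1749]
tcp_rot: [[0.997, 0.006, 0.083], [-0.083, -0.001, 0.997], [0.006, -1.0, -0.001]]
force: [-0.5, 0.1, -0.2]
opening: 0.92
```

```bash
python3 -c "
from h import *
f=F[65]
togo((*f,.165),(*f,.022))
"
```

```text
t 16.37 p [ 0.6452 -0.0192  0.1749] F [-0.5  0.1 -0.2] op 80.0 tilt -1.0 head -4.7
 to (0.431, 0.075, 0.165) tool mm [-221.3    8.5   76.2]
 to (0.431, 0.075, 0.022) tool mm [-9.00e-01  1.43e+02  1.00e-01]
```

send_rows(moves="87 -24.6 0 8.5 0;87 -24.6 0 8.5 0;87 -24.6 0 8.5 0;87 -24.6 0 8.5 0;87 -24.6 0 8.5 0;87 -24.6 0 8.5 0;87 -24.6 0 8.5 0;87 -24.6 0 8.5 0;87 -24.5 0 8.2 0;87 0 0 0 0;87 0 0 0 0;87 0 0 0 0")

```text
time_s: 17.37
position: [0.4297, 0.0753, 0.1715]
tcp_rot: [[0.997, 0.0, 0.083], [-0.083, -0.0, 0.997], [0.0, -1.0, -0.0]]
force: [0.2, -0.6, 0.3]
opening: 0.996
```

```bash
python3 -c "
from h import *
f=F[65]
togo((*f,.165),(*f,.022))
"
```

```text
t 17.37 p [0.4297 0.0753 0.1715] F [ 0.2 -0.6  0.3] op 86.7 tilt -1.0 head -4.7
 to (0.431, 0.075, 0.165) tool mm [ 1.3  6.5 -0.2]
 to (0.431, 0.075, 0.022) tool mm [ -0. 143.   0.]
```

send_rows(moves="87 1.3 6 0 0;87 0 30 0 0;87 0 30 0 0;87 0 30 0 0;87 0 30 0 0;87 0 20 0 0;87 0 0 0 0;87 0 0 0 0;50 0 0 0 0;45 0 0 0 0;45 0 0 0 0;45 0 0 0 0;45 0 0 0 0;45 0 0 0 0;45 0 0 0 0;45 0 0 0 0;45 0 0 0 0")

```text
time_s: 18.78
position: [0.4309, 0.0753, 0.0265]
tcp_rot: [[0.997, 0.001, 0.083], [-0.083, -0.0, 0.997], [0.001, -1.0, 0.0]]
force: [-0.3, 0.8, 5.8]
opening: 0.62
```

```bash
python3 -c "
from h import *
b=B[65];f=F[65]
togo((f[0],f[1],.122),(f[0],b[1],.122),(*b,.122))"
```

```text
t 18.78 p [0.4309 0.0753 0.0265] F [-0.3  0.8  5.8] op 54.0 tilt -1.0 head -4.7
 to (0.431, 0.075, 0.122) tool mm [  0.3 -95.5  -0.3]
 to (0.431, -0.1108, 0.122) tool mm [  15.3    0.  -185.2]
 to (0.6345, -0.1108, 0.122) tool mm [202.8   0.3  16.8]
```

send_rows(moves="45 0 -15 0 0;45 0 -30 0 0;45 0 -30 0 0;45 0 -25 0 0;45 2.2 0 -26.5 0;45 2.2 0 -26.5 0;45 2.2 0 -26.5 0;45 2.2 0 -26.5 0;45 2.2 0 -26.5 0;45 2.2 0 -26.5 0;45 2.2 0 -26.5 0;45 25.5 0 2.1 0;45 25.5 0 2.1 0;45 25.5 0 2.1 0;45 25.5 0 2.1 0;45 25.5 0 2.1 0;45 25.5 0 2.1 0;45 25.5 0 2.1 0;45 25.5 0 2.1 0")

```text
time_s: 20.37
position: [0.6353, -0.1105, 0.125]
tcp_rot: [[0.997, -0.002, 0.083], [-0.083, 0.001, 0.997], [-0.002, -1.0, 0.001]]
force: [-0.3, -0.3, -2.8]
opening: 0.623
```

send_rows(moves="45 0 0 0 0;45 0 0 0 0;45 0 0 0 0")

```text
time_s: 20.62
position: [0.6332, -0.1104, 0.1248]
tcp_rot: [[0.997, -0.004, 0.083], [-0.083, 0.001, 0.997], [-0.004, -1.0, 0.001]]
force: [-0.4, 0.3, -2.1]
opening: 0.62
```

```bash
python3 -c "
from h import *
b=B[65]
togo((*b,.0375))
c=capture('side'); cv2.imwrite('pics/side3.png',c['image'])"
```

```text
t 20.62 p [ 0.6332 -0.1104  0.1248] F [-0.4  0.3 -2.1] op 53.9 tilt -1.0 head -4.7
 to (0.6345, -0.1108, 0.0375) tool mm [ 1.7 87.3 -0.4]
```

View pics/side3.png

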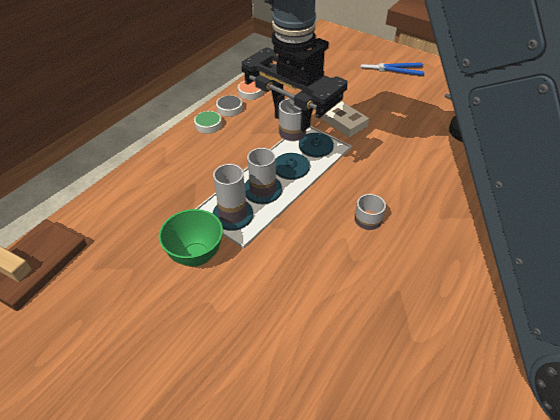

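The 105 and 85 flasks are standing (pixels 230,195 and 262,175), and the 65 flask hangs over the third base. Lowering it.

send_rows(moves="45 0 10 -0.4 0;45 0 20 0 0;45 0 20 0 0;45 0 15 0 0;45 0 9 0 0;45 0 5 0 0;45 0 2 0 0;45 0 0 0 0;45 0 0 0 0")

```text
time_s: 21.42
position: [0.6356, -0.1116, 0.0457]
tcp_rot: [[0.997, 0.001, 0.083], [-0.083, -0.001, 0.997], [0.001, -1.0, -0.0]]
force: [-0.4, 0.1, -2.5]
opening: 0.622
```

```bash
python3 -c "
from h import *
b=B[65]
togo((*b,.0375))"
```

```text
t 21.42 p [ 0.6356 -0.1116  0.0457] F [-0.4  0.1 -2.5] op 54.1 tilt -1.0 head -4.8
 to (0.6345, -0.1108, 0.0375) tool mm [-1.2  8.2  0.8]
```

send_rows(moves="45 -1 3 0.6 0;45 0 2 0 0;45 0 1 0 0;45 0 0.5 0 0;45 0 0.5 0 0;45 0 0 0 0;45 0 0 0 0;45 0 0.5 0 0;45 0 0 0 0;45 0 0 0 0")

```text
time_s: 22.25
position: [0.6342, -0.1108, 0.0377]
tcp_rot: [[0.997, 0.0, 0.083], [-0.083, -0.0, 0.997], [0.0, -1.0, -0.0]]
force: [-0.4, 0.1, -0.5]
opening: 0.623
```

send_rows(moves="45 0 0.5 0 0;45 0 0.5 0 0;45 0 0 0 0;45 0 0 0 0")

```text
time_s: 22.58
position: [0.6343, -0.1108, 0.0376]
tcp_rot: [[0.997, 0.0, 0.083], [-0.083, -0.0, 0.997], [0.0, -1.0, -0.0]]
force: [-2.0, 1.3, 5.7]
opening: 0.619
```

Seated. Releasing.

send_rows(moves="56 0 0 0 0;60 0 0 0 0;66 0 0 0 0;72 0 0 0 0;80 0 0 0 0;80 0 0 0 0;80 0 0 0 0;80 0 -20 0 0;80 0 -30 0 0;80 0 -35 0 0;80 0 -35 0 0;80 0 0 0 0;80 0 0 0 0")

```text
time_s: 23.67
position: [0.6359, -0.1113, 0.1592]
tcp_rot: [[0.997, 0.006, 0.083], [-0.083, -0.002, 0.997], [0.006, -1.0, -0.002]]
force: [-1.2, 0.4, 0.1]
opening: 0.92
```

```bash
python3 -c "
from h import *
f=F[45]
togo((*f,.16),(*f,.008))
"
```

```text
t 23.67 p [ 0.6359 -0.1113  0.1592] F [-1.2  0.4  0.1] op 80.0 tilt -1.0 head -4.7
 to (0.4295, -0.0735, 0.16) tool mm [-208.8   -2.    20.6]
 to (0.4295, -0.0735, 0.008) tool mm [ -0.9 152.    0.2]
```

send_rows(moves="87 -26.1 0 2.5 0;87 -26.1 0 2.5 0;87 -26.1 0 2.5 0;87 -26.1 0 2.5 0;87 -26.1 0 2.6 0;87 -26.1 0 2.6 0;87 -26.1 0 2.6 0;87 -26.1 0 2.6 0;87 0 0 0 0;87 0 0 0 0;87 0 0 0 0")

```text
time_s: 24.58
position: [0.4283, -0.0734, 0.156]
tcp_rot: [[0.997, 0.0, 0.083], [-0.083, -0.0, 0.997], [0.0, -1.0, -0.0]]
force: [0.4, 1.0, -0.3]
opening: 0.998
```

```bash
python3 -c "
from h import *
f=F[45]
togo((*f,.16),(*f,.008))
"
```

```text
t 24.58 p [ 0.4283 -0.0734  0.156 ] F [ 0.4  1.  -0.3] op 86.8 tilt -1.0 head -4.8
 to (0.4295, -0.0735, 0.16) tool mm [ 1.2 -4.  -0. ]
 to (0.4295, -0.0735, 0.008) tool mm [ -0. 152.   0.]
```

Target is TCP z of about 0.010.

send_rows(moves="87 1.2 0 0 0;87 0 30 0 0;87 0 30 0 0;87 0 30 0 0;87 0 30 0 0;87 0 16 0 0;87 0 8 0 0;87 0 0 0 0;87 0 0 0 0;50 0 0 0 0;45 0 0 0 0;45 0 0 0 0;45 0 0 0 0;45 0 0 0 0;45 0 0 0 0;45 0 0 0 0;45 0 0 0 0;45 0 0 0 0")

```text
time_s: 26.08
position: [0.4292, -0.0733, 0.0128]
tcp_rot: [[0.997, 0.001, 0.083], [-0.083, -0.0, 0.997], [0.001, -1.0, -0.0]]
force: [0.3, 0.4, 5.1]
opening: 0.604
```

```bash
python3 -c "
from h import *
b=B[45];f=F[45]
togo((f[0],f[1],.112),(f[0],b[1],.112),(*b,.112))"
```

```text
t 26.08 p [ 0.4292 -0.0733  0.0128] F [0.3 0.4 5.1] op 52.6 tilt -1.0 head -4.8
 to (0.4295, -0.0735, 0.112) tool mm [  0.4 -99.2  -0.2]
 to (0.4295, -0.2013, 0.112) tool mm [  10.6    0.  -127.4]
 to (0.628, -0.2013, 0.112) tool mm [1.978e+02 1.000e-01 1.650e+01]
```

send_rows(moves="45 0 -15 0 0;45 0 -30 0 0;45 0 -30 0 0;45 0 -25 0 0;45 2.2 0 -25.5 0;45 2.2 0 -25.5 0;45 2.2 0 -25.5 0;45 2.2 0 -25.5 0;45 2.2 0 -25.5 0;45 24.8 0 2.1 0;45 24.8 0 2.1 0;45 24.8 0 2.1 0;45 24.8 0 2.1 0;45 24.8 0 2.1 0;45 24.8 0 2.1 0;45 24.8 0 2.1 0;45 24.8 0 2.1 0;45 0 0 0 0;45 0 0 0 0;45 0 0 0 0")

```text
time_s: 27.75
position: [0.6268, -0.2001, 0.1112]
tcp_rot: [[0.997, -0.004, 0.082], [-0.082, 0.002, 0.997], [-0.004, -1.0, 0.001]]
force: [-1.0, 1.1, -2.6]
opening: 0.605
```

```bash
python3 -c "
from h import *
b=B[45]
togo((*b,.0238))
c=capture('side'); cv2.imwrite('pics/side4.png',c['image'])"
```

```text
t 27.75 p [ 0.6268 -0.2001  0.1112] F [-1.   1.1 -2.6] op 52.6 tilt -1.0 head -4.7
 to (0.628, -0.2013, 0.0238) tool mm [ 1.7 87.4 -1.2]
```

View pics/side4.png

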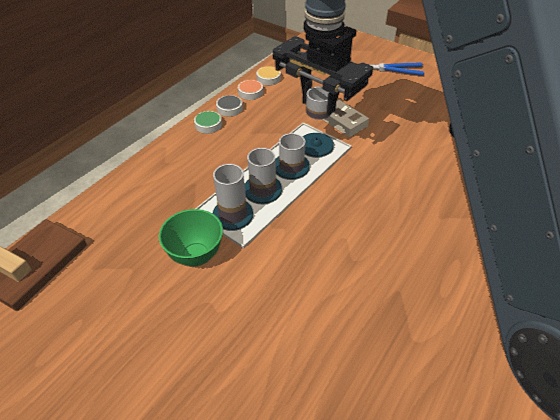

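Three flasks are standing and the 45 is held above the last base (pixel 318,100). Lowering it.

send_rows(moves="45 0 10 0 0;45 0 20 0 0;45 0 20 0 0;45 0 15 0 0;45 0 9 0 0;45 0 5 0 0;45 0 2 0 0;45 0 0 0 0;45 0 0 0 0")

```text
time_s: 28.55
position: [0.629, -0.2012, 0.0322]
tcp_rot: [[0.997, 0.001, 0.083], [-0.083, -0.001, 0.997], [0.001, -1.0, -0.001]]
force: [0.3, -0.1, -1.9]
opening: 0.609
```

```bash
python3 -c "
from h import *
b=B[45]
togo((*b,.0238))"
```

```text
t 28.55 p [ 0.629  -0.2012  0.0322] F [ 0.3 -0.1 -1.9] op 53.0 tilt -1.0 head -4.8
 to (0.628, -0.2013, 0.0238) tool mm [-1.   8.4 -0.2]
```

send_rows(moves="45 -1 3 0 0;45 0 2 0 0;45 0 1 0 0;45 0 0.5 0 0;45 0 0.5 0 0;45 0 0 0 0;45 0 0 0 0;45 0 0.5 0 0;45 0 0 0 0;45 0 0 0 0")

```text
time_s: 29.38
position: [0.6275, -0.2008, 0.0239]
tcp_rot: [[0.997, 0.0, 0.083], [-0.083, 0.0, 0.997], [0.0, -1.0, 0.0]]
force: [0.1, -0.4, -1.0]
opening: 0.607
```

send_rows(moves="45 0 0.5 0 0;45 0 0.5 0 0;45 0 0 0 0;45 0 0 0 0")

```text
time_s: 29.72
position: [0.6275, -0.2008, 0.0238]
tcp_rot: [[0.997, 0.0, 0.083], [-0.083, -0.0, 0.997], [0.0, -1.0, -0.0]]
force: [-2.7, -0.1, 6.3]
opening: 0.602
```

Seated. I'll release, go up, and back away from the row.

send_rows(moves="56 0 0 0 0;60 0 0 0 0;66 0 0 0 0;72 0 0 0 0;80 0 0 0 0;80 0 0 0 0;80 0 0 0 0;80 0 -20 0 0;80 0 -35 0 0;80 0 -35 0 0;80 0 -35 0 0;80 0 -35 0 0;80 -30 0 -20 0;80 -30 0 -20 0;80 -30 0 -20 0;80 -30 0 -20 0;80 -30 0 -20 0;80 -30 0 -20 0;80 0 0 0 0;80 0 0 0 0")

```text
time_s: 31.38
position: [0.4369, -0.3064, 0.1832]
tcp_rot: [[0.996, 0.0, 0.087], [-0.087, 0.0, 0.996], [0.0, -1.0, 0.0]]
force: [-0.3, -0.3, 0.1]
opening: 0.922
```

Run:
```python
from h import *
togo()
for n in ("top","side"):
    c=capture(n); P=cloud(c); cv2.imwrite(f"pics/{n}5.png",c["image"])
    Z=P[...,2]
    m=((Z>0.03)&(Z<0.135)&(P[...,0]>0.55)&(P[...,0]<.75)&(abs(P[...,1])<.4)).astype(np.uint8)
    k,L,st,_=cv2.connectedComponentsWithStats(m)
    for i in range(1,k):
        if st[i,4]<60: continue
        Q=P[L==i]; top=np.percentile(Q[:,2],97); T=Q[Q[:,2]>top-.005]
        (cx,cy),r=cv2.minEnclosingCircle(T[:,:2].astype(np.float32))
        print(n,st[i].tolist(),"ztop",round(top,4),"circ",round(cx,4),round(cy,4),round(r,4))
    for name in ("bowl","brick"):
        for q in masks_of(c,name)[:1]:
            Q=P[q["region"]];Q=Q[np.isfinite(Q[:,0])];print(n,name,q["p"],np.round(q["bbox"]),np.median(Q,0).round(3))
```

```text
t 31.38 p [ 0.4369 -0.3064  0.1832] F [-0.3 -0.3  0.1] op 80.3 tilt -1.0 head -5.0
top [189, 152, 45, 45, 782] ztop 0.0678 circ 0.6493 0.1797 0.0547
top [245, 158, 24, 29, 382] ztop 0.1188 circ 0.6502 0.0687 0.0269
top [283, 163, 24, 27, 302] ztop 0.0986 circ 0.6433 -0.0196 0.0268
top [320, 168, 25, 26, 259] ztop 0.0789 circ 0.6339 -0.1114 0.027
top [356, 173, 24, 23, 194] ztop 0.0591 circ 0.6273 -0.2016 0.0271
top bowl 0.57 [190. 153. 233. 196.] [0.657 0.187 0.03 ]
top brick 0.97 [393. 166. 429. 210.] [ 0.62  -0.314  0.026]
side [278, 120, 51, 48, 1250] ztop 0.0759 circ 0.6334 -0.1107 0.0294
side [247, 148, 29, 44, 1083] ztop 0.0964 circ 0.6443 -0.0168 0.0282
side [213, 164, 33, 54, 1450] ztop 0.1163 circ 0.6506 0.071 0.0284
side [158, 209, 64, 57, 1807] ztop 0.0659 circ 0.649 0.1812 0.0554
side bowl 0.84 [157. 211. 224. 269.] [0.666 0.17  0.039]
side brick 0.96 [319. 102. 370. 134.] [ 0.617 -0.305  0.024]
```

View pics/side5.png

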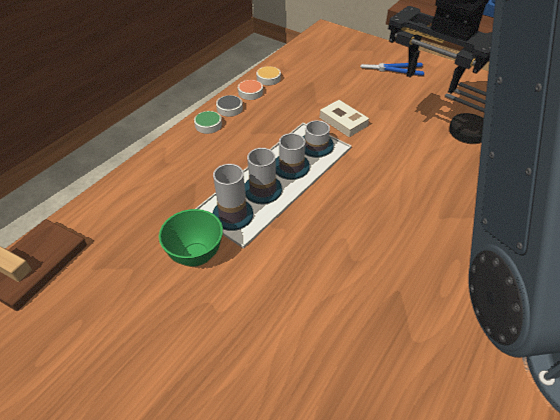

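View pics/top5.png

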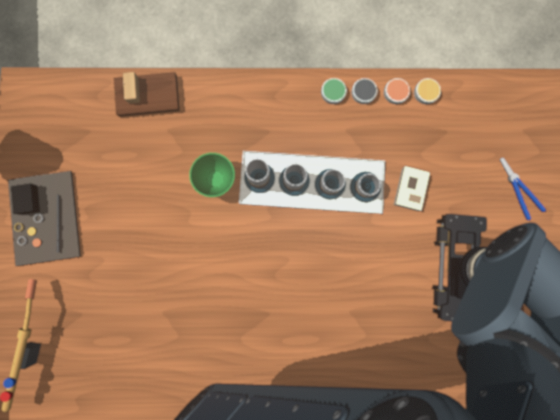

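The pictures show all four flasks upright in descending order from the bowl (top view, pixels 258, 295, 331 and 366). The rim heights match flasks standing on the disc, and the bowl and brick are where they started.

```bash
python3 -c "
from rig import *
print(hand_in())"
```

```text
the job is handed in; nothing more can be done
None
```

All four flasks are standing upright on the sprue bases in height order, 105, 85, 65 and 45 mm, with the tallest next to the green bowl. I handed the job in after about 31 s of robot time.

- **Height:** the rims read about 0.119, 0.099, 0.079 and 0.059 m from the top camera. The side camera read the first three about 2.5 mm lower. Both fit a flask flat on the disc, since the disc's face is at 11 mm.
- **Centring:** seen from the top camera, each flask is within about 1 mm of where I had located its base. The two cameras differ by 2–3 mm, which is small next to the roughly 11 mm of slack round the dome.
- **Side view gap:** in the last side depth check the 45 mm and 65 mm flasks merged into one blob. The 45 mm flask's height and position therefore come from the top camera only, though the side picture shows it standing.
- **Set-down:** each flask was lowered until the wrist force showed light contact, 3 to 6 N, before I opened the fingers. None dropped or tipped.
- **Bowl and brick:** both are where they started, to within about 1 mm, and the gripper was clear of everything.

No checks failed.

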